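# Scrub out the leaning rinse beaker

## Robot

A 7-joint arm with a two-finger parallel gripper is mounted at the origin on the work surface. World frame = base frame: x ahead of the robot, y to its left, z up, the work surface at z = 0. Lengths are in m, angles in rad, forces in N, time in s.
With the tool pointing down it reaches from about 0.425 to 0.875 m from the base axis. Payload 4.7 kg.
Tool frame: the origin (TCP) lies between the finger pads; the fingertips stand 14 mm ahead of it and the grasp point (between the pads) lies 5 mm behind it; z points along the fingers, y is the line along which they close (so a half turn about z gives the same grasp; the last joint's range is limited). The gripper opens to 87 mm and grips with 3 to 60 N. Pads are 19 mm wide; open, the fingers measure 117 mm over their backs; the gripper's body (75 mm by 190 mm) begins 51 mm behind the grasp point.
Start: joints at [-1.154, 0.321, -0.07, 1.45, 0.023, 1.371, -0.057], TCP at [0.255, 0.598, 0.237] pointing down, gripper open.
Joint ranges: [-2.86, 2.86], [-0.3, 2.09], [-1.38, 1.24], [0.06, 2.45], [-1.56, 4.7], [0.09, 2.05], [-2.69, 2.69]. Speed limits (rad/s): [2.57, 2.57, 3.14, 3.14, 3.14, 3.14, 3.14].

## Interface

Orientations are given as a rotation vector (axis times angle).
In Python, from bench import ctrl gives the robot as it stands.
- The arm moves only by the shell command python3 -m inch 'ROWS' [OPENING] [FORCE]. ROWS is JSON, a list of rows, each a list of 6 numbers: the shift along the world's x, y, z in mm, then the turn, a rotation vector about the world's x, y, z in degrees. In form: [[tx, ty, tz, rx, ry, rz], ...]. A call has 1 to 20 rows; each row is the pose to reach, as a shift and turn from the pose commanded when the call began; what a row does not reach only later rows make up. A row lasts 1/8 s, in which the tool goes at most 62.5 mm and 10.7 degrees, less where a joint would pass 70% of its speed; a pose out of reach is approached as far as the arm can. A call with a gripper value outside its range is refused whole. OPENING is the finger opening in mm, from 0 to 87, set as the call begins (- or left out, the last holds). The fingers move at their own pace and stop on an object; FORCE is the grip in N (left out, the last holds). Time passes only in rows, so rows that repeat a pose let the fingers close. It gives the time, the measured TCP pose, the force, the opening and the grip force at its end, in the units of the state.
- ctrl.get_state(): the state, without advancing time (a new reading comes with each control period).
- ctrl.get_image(name): name is "scene" or "top" or "wrist"; returns (picture, depth): 480x640x3 uint8, red, green, blue; 480x640 float32, m along the optical axis (not along the pixel's ray), 0 where there is no reading.
- ctrl.camera_params(name): a dict with "mtx" (3x3 intrinsics, pixels), "dist_coeffs" ([k1, k2, p1, p2, k3] as OpenCV has them; the pictures are not rectified), "T" (4x4, takes a point from camera to world coordinates). Camera axes: x right, y down, z forward; pixel columns grow to the right and rows downward; lengths in m; the calibration is good to about 2 mm. A picture is of the moment at which its call begins: read the wrist's pose just before it. camera_params takes no time and is no camera call; for the wrist camera it gives the pose at the moment of the call.
- ctrl.close_job(): hands the job in; it is judged then, once.
The state is a dict: "time": time; "joint_positions": joint angles; "qd": joint speeds; "joint_torque": joint torques, N m; "position": TCP position; "tool_rot": TCP orientation; "ft_force": force on the tool from outside, world axes, zero at the start; "torque": the same for the moment, N m; "grip_width": opening from 0.0 (shut) to 1.0 (fully open); "grip_force": force on a finger pad.
Only numpy, scipy, OpenCV 4.12 (cv2) and the standard library are available. Lean on these libraries where they do the work, as an engineer would, in place of code of your own. Each camera call takes 0.05 s, during which the arm holds its last target. There are 200 camera calls.

## Task

Take the long brush out of its white pot and scrub out the leaning steel rinse beaker with three full strokes: each time push the brush down inside until you feel the sprung strainer in there give a few millimetres, gently and never near the end of its travel, then draw it back until the whole bristle head is up at the rim. Afterwards set the brush back in its pot, bristles down on the pot's floor, without dropping it, and let go. Leave the ring cone, the gem box and the amber bottle as they stand.

Things in the scene. Friction and masses are not known exactly. Their poses are not given: they have to be found in the camera images.
- brush: Loose long brush, 235 mm, round about z. Origin: centre of its flat tip; z runs from tip to handle. Rigid bristle head, blue with white bands, z = 0 to 40 mm: 22 mm wide at the tip, 37 mm wide from z = 10 to 34. Steel stem 8 mm thick; orange round handle 18 mm thick, z = 160 to 235. About 90 g. It starts upright in the pot, head down.
- brush_tip (a point): The centre of the brush's flat tip (same point as the brush's origin).
- brush_grip (a point): Point on the brush's axis in the orange handle, 200 mm from the tip: a good place to grip (18 mm thick).
- beaker: Steel beaker fixed in the stand, leaning 35 deg from vertical, mouth towards the robot. Straight tube 165 mm long, outer diameter 62, inner 54. Origin: centre of its underside; z runs along its axis, rim at z = 165 mm. Inside, a flat brass strainer plate spans the bore, facing the mouth, at a depth not reported that differs each time: 105 to 140 mm below the rim.
- beaker_mouth (a point): Centre of the beaker's mouth, in the plane of the rim; its axes are those of the beaker.
- strainer (a joint): How far (m) the sprung strainer in the beaker is pushed down along the beaker's axis from rest; 0 at rest, stop at 0.018. It starts to give at about 2 N and takes 0.6 N more per mm (5 N: about 5 mm). Beyond 0.015 counts as ramming.
- stand: Fixed stand of the beaker: black base plate 185 x 100 x 12 mm, two dark steel cheeks 8 mm thick and 110 mm high beside the beaker. Origin on the table straight under the centre of the beaker's mouth, which is 170 mm up; the beaker leans towards its -x; the plate runs from x = -40 to +145 mm.
- pot: Fixed white ceramic brush pot, 75 mm high, 68 mm wide at the foot. Origin at the centre of its underside. Round opening at the top about 44 mm in diameter, a little wider below; inner floor 6 mm above the table.
- ring_cone: Bystander: loose dark wooden ring cone, 78 mm high, foot 52 mm wide; origin at the centre of its underside.
- gem_box: Bystander: loose white gem box 44 x 44 x 22 mm with a green stone; origin at the centre of its underside.
- rinse_bottle: Bystander: loose amber bottle with black cap, 42 mm wide, 95 mm high; origin at the centre of its underside.
There are look-alikes about, which are no part of the job. Of the things that look like the brush, the smaller one is meant. Leave any purple look-alike of the pot alone.

How it is judged:
On the way, in this order (a step that is already met when the one before it is completed fails the run):
1. first stroke: the brush head is inside the beaker and its tip has pushed the strainer down by more than 2 mm (value of joint strainer above 0.002 m and z of brush_tip in the frame of beaker below 0.075 m and x of brush_tip in the frame of beaker between -0.03 and 0.03 m and y of brush_tip in the frame of beaker between -0.03 and 0.03 m), for 0.1 s.
2. first stroke: the brush is drawn back until the top of the bristles is at the rim (tip less than 50 mm below the rim, or out of the beaker) (z of brush_tip in the frame of beaker above 0.115 m and value of joint strainer below 0.001 m), for 0.05 s.
3. second stroke: the brush head is inside the beaker and its tip has pushed the strainer down by more than 2 mm (all of step 1), for 0.1 s.
4. second stroke: the brush is drawn back until the top of the bristles is at the rim (tip less than 50 mm below the rim, or out of the beaker) (all of step 2), for 0.05 s.
5. third stroke: the brush head is inside the beaker and its tip has pushed the strainer down by more than 2 mm (all of step 3), for 0.1 s.
6. third stroke: the brush is drawn back until the top of the bristles is at the rim (tip less than 50 mm below the rim, or out of the beaker) (all of step 4), for 0.05 s.
At the end, for the whole second after the job is handed in: The brush stands released and at rest in its pot, tip down on the pot's floor (within 8 mm of it, within 20 mm of the pot's axis), leaning less than 25 degrees (it may lean on the rim); the strainer is back at rest (z of brush_tip in the frame of pot below 0.014 m and horizontal distance between brush_tip and pot below 0.02 m and angle between brush's own z axis and vertical below 0.45 rad and linear speed of brush below 0.03 m/s and value of joint strainer below 0.001 m); the robot touches nothing.
It fails at once if the strainer is rammed: pushed down by more than 15 mm of its 18 mm (value of joint strainer above 0.015 m).
It fails at once if the brush is dropped (untouched by the fingers and moving faster than 0.6 m/s) (contact force between the fingers and brush below 0.05 N and linear speed of brush above 0.6 m/s).
It fails at once if the ring cone is moved by more than 15 mm or tipped by more than 17 degrees (distance of ring_cone from where it was at the start of the episode above 0.015 m or angle between ring_cone's own z axis and vertical above 0.3 rad).
It fails at once if the gem box is moved by more than 15 mm or tipped by more than 17 degrees (distance of gem_box from where it was at the start of the episode above 0.015 m or angle between gem_box's own z axis and vertical above 0.3 rad).
It fails at once if the amber bottle is moved by more than 15 mm or tipped by more than 17 degrees (distance of rinse_bottle from where it was at the start of the episode above 0.015 m or angle between rinse_bottle's own z axis and vertical above 0.3 rad).
It also fails if it takes over 64 s, if anything falls off the work surface, if the arm or the gripper's body presses on something with over 40 N, if the wrist force passes 120 N, or if a joint passes its speed limit or range.

## Working session

There is one attempt and no reset: what is moved stays moved. The work goes in short steps, Python scripts to look and compute and a shell command to move; the robot and the scene stay as the last step left them, time stands still between calls to the robot, and variables do not carry over. Pictures are saved under pics/ and viewed, at most 13 in all, crops included, and the job is handed in when it is done.

```bash
ls; mkdir -p pics; python3 - <<'E'
from bench import ctrl
import cv2,numpy as np
s=ctrl.get_state();print(s)
for n in("scene","top"):
    p,d=ctrl.get_image(n);cv2.imwrite(f"pics/{n}0.png",p[:,:,::-1]);np.save(f"pics/{n}0.npy",d)
    c=ctrl.camera_params(n);print(n,c)
E
```

```text
pics
{'time': 0.0, 'joint_positions': array([-1.15393016,  0.32185235, -0.07008748,  1.45166871,  0.02257227,
        1.37077722, -0.05689522]), 'qd': array([-1.19034167e-04, -1.85545570e-03, -2.32279976e-04, -9.83953687e-04,
        2.71930778e-04, -1.06776189e-05,  7.92974057e-04]), 'joint_torque': array([-1.39634226e-04, -4.91296327e+01, -4.04075654e-01, -3.12525487e+01,
       -6.38505793e-02,  4.38332255e-02,  1.84499399e-04]), 'position': array([0.25460752, 0.59749504, 0.23544558]), 'tool_rot': array([-6.28282755e-01, -3.07780263e+00,  2.97265369e-03]), 'ft_force': array([ 0.51756936, -0.42017329,  0.56391012]), 'torque': array([ 0.03376399, -0.03025042, -0.02841134]), 'grip_force': 0.0, 'grip_width': 0.9964343087542386}
scene {'mtx': array([[488.76819598,   0.        , 317.05028721],
       [  0.        , 488.76819598, 239.73461125],
       [  0.        ,   0.        ,   1.        ]]), 'dist_coeffs': array([-0.11278231,  0.        ,  0.        ,  0.        ,  0.        ]), 'T': array([[ 0.38199231,  0.59600712, -0.70629837,  1.10817773],
       [ 0.92416319, -0.24806131,  0.2904961 , -0.22262199],
       [-0.00206755, -0.76370223, -0.64556536,  0.61540981],
       [ 0.        ,  0.        ,  0.        ,  1.        ]])}
top {'mtx': array([[603.4540798 ,   0.        , 321.76455483],
       [  0.        , 603.4540798 , 230.50651877],
       [  0.        ,   0.        ,   1.        ]]), 'dist_coeffs': array([-0.12881373,  0.        ,  0.        ,  0.        ,  0.        ]), 'T': array([[ 0.02546029, -0.98653545,  0.16155362,  0.40042661],
       [-0.99925904, -0.02978132, -0.02438141,  0.00862983],
       [ 0.0288644 , -0.16081316, -0.98656271,  1.13433383],
       [ 0.        ,  0.        ,  0.        ,  1.        ]])}
```

View pics/scene0.png

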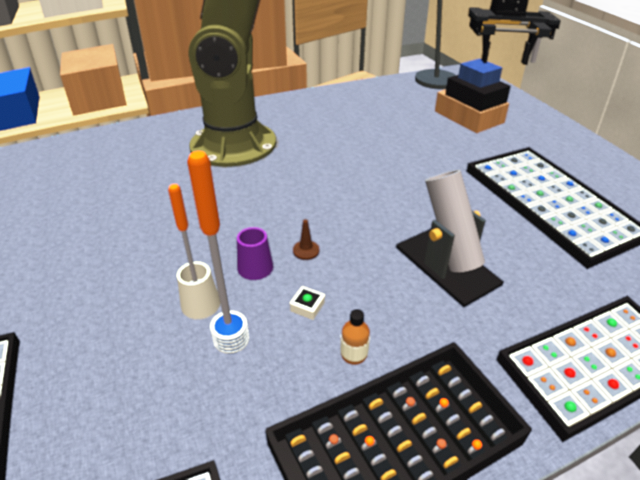

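View pics/top0.png

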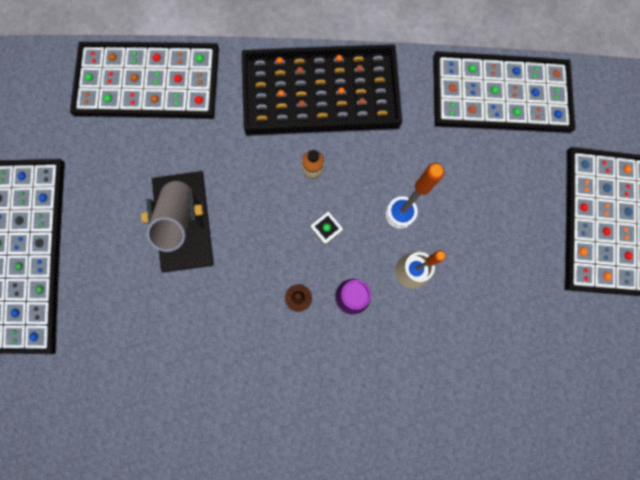

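The scene view shows the small brush in the white pot (195,290), the bigger one standing at (228,330), the purple pot (254,254) and the beaker (455,220). In the top view the pot is at (415,268), the small handle's end at (439,257) and the beaker mouth at (167,233).

```bash
cat > h.py <<'E'
import cv2,numpy as np
from bench import ctrl
def rays(c,uv):
    K,D,T=c["mtx"],c["dist_coeffs"],c["T"]
    n=cv2.undistortPoints(np.float64(uv).reshape(-1,1,2),K,D).reshape(-1,2)
    r=np.c_[n,np.ones(len(n))]
    return T[:3,3],r@T[:3,:3].T          # per unit optical depth
def onz(c,uv,z):
    o,r=rays(c,uv);return o+r*((z-o[2])/r[:,2])[:,None]
def pts(c,d,m):
    v,u=np.nonzero(m&(d>0));o,r=rays(c,np.c_[u,v]);return o+r*d[v,u][:,None]
def tri(c1,u1,c2,u2):
    o1,r1=rays(c1,[u1]);o2,r2=rays(c2,[u2]);A=np.c_[r1[0],-r2[0]]
    t=np.linalg.lstsq(A,o2-o1,rcond=None)[0];a=o1+r1[0]*t[0];b=o2+r2[0]*t[1]
    return (a+b)/2,np.linalg.norm(a-b)
def hsv(p):return cv2.cvtColor(p,cv2.COLOR_RGB2HSV)
def line(P):
    c=P.mean(0);v=np.linalg.svd(P-c)[2][0];v*=np.sign(v[2]);return c,v
E
python3 - <<'E'
from h import *
np.set_printoptions(precision=4,suppress=True)
cs,ct=ctrl.camera_params("scene"),ctrl.camera_params("top")
I={n:cv2.imread(f"pics/{n}0.png")[:,:,::-1].copy() for n in("scene","top")}
D={n:np.load(f"pics/{n}0.npy") for n in I}
def box(m,u0,u1,v0,v1):
    z=np.zeros_like(m);z[v0:v1,u0:u1]=m[v0:v1,u0:u1];return z
for n,c,b in(("scene",cs,(165,189,175,240)),("top",ct,(420,450,245,275))):
    H=hsv(I[n]);m=(H[...,0]<15)&(H[...,1]>170)&(H[...,2]>120)
    m=box(m,*b);v,u=np.nonzero(m);print(n,m.sum(),u.min(),u.max(),v.min(),v.max())
    P=pts(c,D[n],m);print("handle",line(P),P.min(0),P.max(0))
    vals=np.c_[u,v][np.argsort(v)];print(vals[:6].mean(0),vals[-6:].mean(0), D[n].min())
print("handletop tri",tri(cs,(175,186),ct,(440,256)))
# pot rim & floor
H=hsv(I["top"]);P=pts(ct,D["top"],box(np.ones((480,640),bool),390,440,245,295));q=P[(P[:,2]>.06)&(P[:,2]<.085)]
print("pot rim",len(q),q.min(0),q.max(0),q.mean(0))
# beaker
P=pts(ct,D["top"],box(np.ones((480,640),bool),140,220,170,275))
q=P[P[:,2]>.15];print("beaker top",len(q),q.min(0),q.max(0))
m=box((H[...,2]<45),145,220,165,275).astype(np.uint8)
k=max(cv2.findContours(m,0,2)[0],key=cv2.contourArea);
bx=cv2.boxPoints(cv2.minAreaRect(k));print("plate",bx,onz(ct,bx,.012))
# mouth ellipse: candidates
print("mouth",onz(ct,[(167,233)],.17),P.shape)
E
python3 - <<'E'
import cv2
a=cv2.imread("pics/top0.png")[160:285,130:230];b=cv2.imread("pics/top0.png")[200:300,370:470]
a=cv2.resize(a,None,fx=4,fy=4);b=cv2.resize(b,(400,500));c=cv2.imread("pics/scene0.png")[165:305,385:515]
import numpy as np
cv2.imwrite("pics/crop1.png",np.hstack([a,b[:, :390]]))
E
```

```text
scene 432 169 186 186 230
handle (array([ 0.5225, -0.1942,  0.2072]), array([-0.0028,  0.0045,  1.    ])) [ 0.5164 -0.2014  0.1664] [ 0.5263 -0.1865  0.2404]
[176.5 187.5] [183.5 229.5] 0.0
top 69 431 444 251 264
handle (array([ 0.5115, -0.1903,  0.2312]), array([ 0.1863, -0.0627,  0.9805])) [ 0.5059 -0.1992  0.1859] [ 0.5217 -0.1853  0.2425]
[438.5    251.3333] [433. 263.] 0.0
handletop tri (array([ 0.5135, -0.1922,  0.2393]), np.float64(0.001582154093480732))
pot rim 277 [ 0.486  -0.2198  0.0601] [ 0.5411 -0.1651  0.0847] [ 0.5108 -0.1877  0.0714]
beaker top 710 [0.5193 0.208  0.1501] [0.5953 0.2689 0.1889]
plate [[147.0616 178.4923]
 [201.7077 171.6615]
 [213.3231 264.5846]
 [158.677  271.4154]] [[0.6752 0.3187 0.012 ]
 [0.6915 0.2139 0.012 ]
 [0.5137 0.1817 0.012 ]
 [0.4976 0.2837 0.012 ]]
mouth [[0.5467 0.2355 0.17  ]] (8369, 3)
```

View pics/crop1.png

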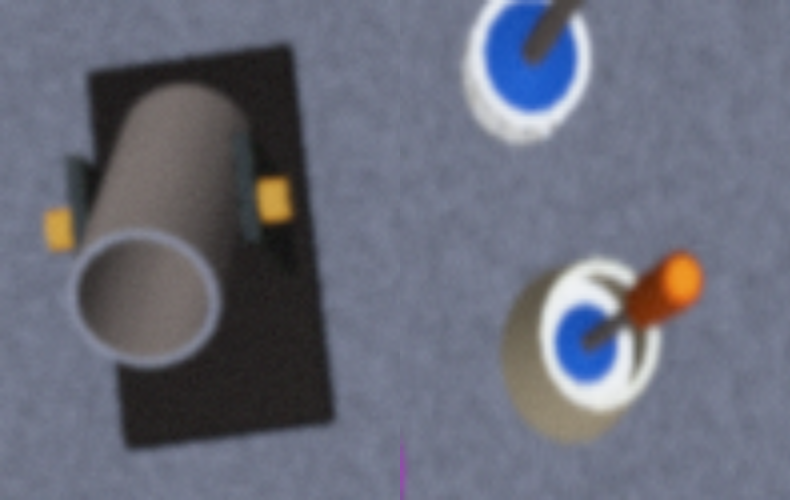

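```bash
python3 - <<'E'
from h import *
from scipy.spatial.transform import Rotation as R
np.set_printoptions(precision=4,suppress=True)
ct=ctrl.camera_params("top");cs=ctrl.camera_params("scene")
pl=onz(ct,[(152,178),(203,171.2),(213.7,265),(161.7,271.7)],.012);print(pl)
f=(pl[0]+pl[1])/2;b=(pl[2]+pl[3])/2;u=(f-b)/np.linalg.norm(f-b);print("u",u,"len",np.linalg.norm(f-b),"origin",b+u*.04)
print("mouth",onz(ct,[(166.7,234.7)],.17))
w=ctrl.camera_params("wrist");s=ctrl.get_state()
Rt=R.from_rotvec(s["tool_rot"]).as_matrix();print("wrist in tool",Rt.T@(w["T"][:3,3]-s["position"]),"\n",Rt.T@w["T"][:3,:3]);print(w["mtx"],Rt)
I=cv2.imread("pics/top0.png");d=np.load("pics/top0.npy")
# mouth: rim from depth, plane-ish ring
m=np.zeros(d.shape,bool);m[205:260,140:190]=1
P=pts(ct,d,m);q=P[P[:,2]>.13]
n=np.r_[-u[:2]*np.sin(np.radians(35)),np.cos(np.radians(35))]
o=b+u*.04;o[2]=.17
h=(q-o)@n;rim=q[np.abs(h)<.008];print(len(rim),rim.min(0),rim.max(0),rim.mean(0))
print("bigbrush top",tri(cs,(200,155),ct,(436,167)))
E
```

```text
[[0.6764 0.3092 0.012 ]
 [0.6925 0.2115 0.012 ]
 [0.5129 0.1809 0.012 ]
 [0.4972 0.2779 0.012 ]]
u [0.9855 0.1697 0.    ] len 0.18202091181674865 origin [0.5445 0.2362 0.012 ]
mouth [[0.5439 0.2358 0.17  ]]
wrist in tool [ 0.078   0.001  -0.1495] 
 [[-0.0004 -0.9594 -0.2819]
 [ 1.     -0.0002 -0.0009]
 [ 0.0008 -0.2819  0.9594]]
[[344.8247   0.     320.3842]
 [  0.     344.8247 237.0416]
 [  0.       0.       1.    ]] [[-0.92    0.392  -0.0006]
 [ 0.392   0.92   -0.0016]
 [-0.0001 -0.0017 -1.    ]]
384 [0.5193 0.208  0.1484] [0.5743 0.2689 0.1889] [0.5463 0.2387 0.1689]
bigbrush top (array([ 0.6234, -0.1644,  0.3412]), np.float64(0.0020449342189476347))
```

```bash
python3 -m inch '[[0,0,60,0,0,0],[0,0,120,0,0,0],[290,-360,165,0,0,23],[290,-360,165,0,0,23],[290,-360,165,0,0,23],[290,-360,165,0,0,23],[290,-360,165,0,0,23],[290,-360,165,0,0,23],[290,-360,165,0,0,23],[290,-360,165,0,0,23],[290,-360,165,0,0,23],[290,-360,165,0,0,23]]' 60; python3 - <<'E'
from h import *
c=ctrl.camera_params("wrist");p,d=ctrl.get_image("wrist");cv2.imwrite("pics/w1.png",p[:,:,::-1]);np.save("pics/w1.npy",d);np.save("pics/w1T.npy",c["T"])
s=ctrl.get_state();print(s["time"],s["position"],s["ft_force"],s["joint_positions"])
E
```

```text
time: 1.6
position: [0.544, 0.2393, 0.4011]
tool_rot: [0.0, -3.14, -0.001]
ft_force: [0.3, 0.9, 0.1]
grip_width: 0.69
grip_force: 0.0
1.65 [0.54373367 0.23978334 0.40113702] [-0.43894554  0.36641975  0.59335785] [-0.61766677  0.17606708  0.18976134  1.30916267 -0.03424765  1.66025397
  1.13845084]
```

View pics/w1.png

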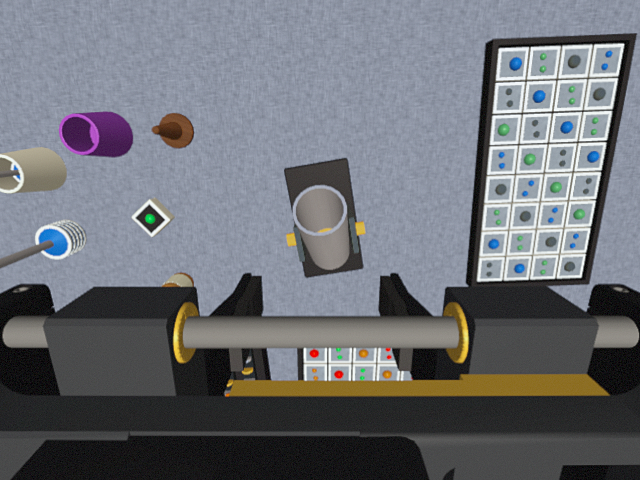

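The wrist view shows the beaker mouth, an ellipse centred near (320,210), with the brass strainer just visible at (325,232).

```bash
python3 - <<'E'
from h import *
np.set_printoptions(precision=4,suppress=True)
c=ctrl.camera_params("wrist");c["T"]=np.load("pics/w1T.npy");d=np.load("pics/w1.npy");p=cv2.imread("pics/w1.png")[:,:,::-1].copy()
ct=ctrl.camera_params("top")
print("mouth",onz(c,[(320.3,210.5)],.17),"tri",tri(c,(320.3,210.5),ct,(166.7,234.7)))
H=hsv(p);m=(H[...,1]>100)&(H[...,0]>10)&(H[...,0]<35);z=np.zeros_like(m);z[220:242,308:342]=m[220:242,308:342]
P=pts(c,d,z);M=np.array([.544,.236,.17]);a=np.radians(35);u=np.array([.9855,.17,0]);n=-u*np.sin(a)+np.array([0,0,np.cos(a)])
h=(P-M)@n;print("strainer px",z.sum(),np.percentile(h,[5,25,50,75,95]))
m=np.zeros(d.shape,bool);m[183:240,290:351]=1
q=pts(c,d,m);hh=(q-M)@n
r=q[(np.abs(hh)<.006)];s=np.cross(n,u/1);x=(r-M)@(np.cross(s,n)/np.linalg.norm(s));y=(r-M)@(s/np.linalg.norm(s))
print(len(r),hh.max(),"xy ext",np.percentile(x,[2,98]),np.percentile(y,[2,98]))
x,y=x[None].T,y[None].T
k=np.linalg.lstsq(np.hstack([2*x,2*y,np.ones_like(x)]),(x**2+y**2),rcond=None)[0].ravel();print("circ",k[:2],np.sqrt(k[2]+k[0]**2+k[1]**2))
E
```

```text
mouth [[0.5467 0.2402 0.17  ]] tri (array([0.5478, 0.2397, 0.1558]), np.float64(0.0037621615180512317))
strainer px 29 [-0.136  -0.1335 -0.1294 -0.1288 -0.1284]
704 0.002229676785818241 xy ext [-0.0263  0.033 ] [-0.0265  0.0316]
circ [0.0035 0.0025] 0.028684697654159035
```

```bash
python3 -m inch '[[-31,-431,-20,0,0,0],[-31,-431,-20,0,0,0],[-31,-431,-20,0,0,0],[-31,-431,-20,0,0,0],[-31,-431,-20,0,0,0],[-31,-431,-20,0,0,0],[-31,-431,-20,0,0,0],[-31,-431,-20,0,0,0],[-31,-431,-20,0,0,0],[-31,-431,-20,0,0,0]]'; python3 - <<'E'
from h import *
np.set_printoptions(precision=4,suppress=True)
c=ctrl.camera_params("wrist");p,d=ctrl.get_image("wrist");cv2.imwrite("pics/w2.png",p[:,:,::-1]);np.save("pics/w2.npy",d);np.save("pics/w2T.npy",c["T"])
s=ctrl.get_state();print(s["time"],s["position"],s["tool_rot"])
H=hsv(p);m=((H[...,0]<15)&(H[...,1]>170)&(H[...,2]>120)).astype(np.uint8)
n,l,st,ce=cv2.connectedComponentsWithStats(m)
for i in range(1,n):
    if st[i,4]>60:
        P=pts(c,d,l==i);print(st[i],ce[i],line(P),P.min(0),P.max(0))
E
```

```text
time: 2.9
position: [0.5146, -0.1903, 0.3815]
tool_rot: [0.005, -3.142, -0.001]
ft_force: [1.0, -0.3, 0.1]
grip_width: 0.687
grip_force: 0.0
2.95 [ 0.5145 -0.1906  0.3815] [-0.0044  3.1415  0.001 ]
[  0 179  12  11  96] [  5.5208 183.9271] (array([ 0.5052, -0.6513,  0.0262]), array([0.9389, 0.3438, 0.0153])) [ 0.4982 -0.6586  0.0216] [ 0.5129 -0.6452  0.0317]
[307 206  19  28 146] [316.1986 215.5342] (array([ 0.5094, -0.1933,  0.2106]), array([ 0.0718, -0.0163,  0.9973])) [ 0.5066 -0.2011  0.1758] [ 0.5186 -0.1852  0.2416]
[ 30 210  12  10  85] [ 35.3176 214.4588] (array([ 0.551 , -0.6179,  0.026 ]), array([-0.9092, -0.4162,  0.0064])) [ 0.5442 -0.6249  0.021 ] [ 0.5587 -0.6128  0.0303]
[ 66 240  10   9  73] [ 70.5616 244.0411] (array([ 0.5974, -0.5736,  0.0264]), array([0.8091, 0.5828, 0.0761])) [ 0.5914 -0.5809  0.0206] [ 0.6038 -0.5669  0.0296]
[100 268  10   9  71] [104.5634 272.1127] (array([ 0.6439, -0.5294,  0.026 ]), array([0.9719, 0.2347, 0.0153])) [ 0.6373 -0.5359  0.0221] [ 0.6512 -0.524   0.0294]
[333 348  35  32 445] [348.5551 364.018 ] (array([ 0.6107, -0.1668,  0.2965]), array([-0.0584,  0.0966,  0.9936])) [ 0.6064 -0.1779  0.2662] [ 0.6191 -0.153   0.3187]
```

View pics/w2.png

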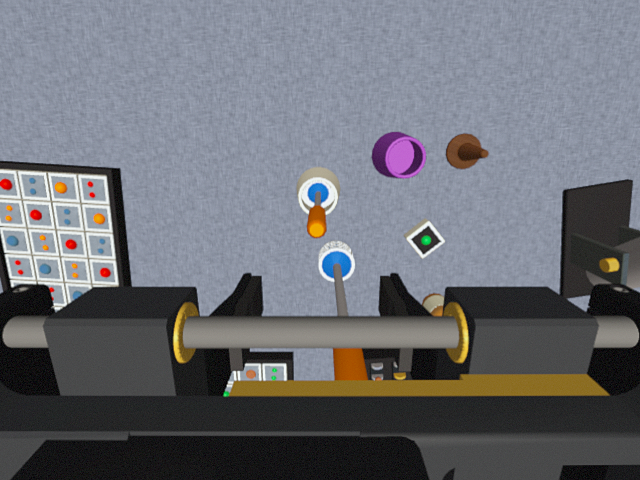

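The wrist view shows the pot (318,192), the small handle's end at (317,229), and the big brush ahead at (337,262), clear of the hand. The tool stands over the handle within about 2 mm.

```bash
python3 -m inch '[[0,0,-50,0,0,0],[0,0,-100,0,0,0],[0,0,-140,0,0,0],[0,0,-165,0,0,0],[0,0,-177,0,0,0],[0,0,-177,0,0,0],[0,0,-177,0,0,0]]' ; python3 -m inch '[[0,0,0,0,0,0],[0,0,0,0,0,0],[0,0,0,0,0,0],[0,0,0,0,0,0],[0,0,0,0,0,0],[0,0,0,0,0,0],[0,0,0,0,0,0],[0,0,0,0,0,0]]' 8 50
```

```text
time: 3.82
position: [0.5147, -0.193, 0.2059]
tool_rot: [0.001, 3.139, -0.001]
ft_force: [1.3, -0.0, -0.7]
grip_width: 0.688
grip_force: 0.0
time: 4.82
position: [0.5138, -0.193, 0.2045]
tool_rot: [-0.002, -3.142, -0.0]
ft_force: [0.1, 0.5, 0.3]
grip_width: 0.193
grip_force: 50.0
```

```bash
python3 -m inch '[[0,0,20,0,0,0],[0,0,60,0,0,0],[0,0,110,0,0,0],[0,0,160,0,0,0],[0,0,200,0,0,0],[-15,50,200,0,0,0],[-30,105,200,0,0,0],[-45,160,200,0,0,0],[-60,215,200,0,0,0],[-75,270,200,0,0,0],[-90,325,200,0,0,0],[-104,375,200,0,0,0],[-114,406,200,0,0,0],[-114,406,200,1,-7,0],[-114,406,200,2.5,-14,0],[-114,406,200,3.6,-21,0],[-114,406,195,4.8,-28,0],[-114,406,190,5.95,-34.5,0],[-114,406,185,5.95,-34.5,0],[-114,406,185,5.95,-34.5,0]]'; python3 - <<'E'
from h import *
from scipy.spatial.transform import Rotation as R
np.set_printoptions(precision=4,suppress=True)
c=ctrl.camera_params("wrist");p,d=ctrl.get_image("wrist");cv2.imwrite("pics/w3.png",p[:,:,::-1]);np.save("pics/w3.npy",d);np.save("pics/w3T.npy",c["T"])
s=ctrl.get_state();print(s["time"],s["position"],R.from_rotvec(s["tool_rot"]).as_matrix()[:,2],s["joint_positions"],s["grip_width"])
p,d=ctrl.get_image("scene");cv2.imwrite("pics/s3.png",p[:,:,::-1]);np.save("pics/s3.npy",d)
p,d=ctrl.get_image("top");cv2.imwrite("pics/t3.png",p[:,:,::-1]);np.save("pics/t3.npy",d)
a=cv2.imread("pics/w3.png")[120:360,160:480];b=cv2.imread("pics/t3.png")[150:330,110:270];cc=cv2.imread("pics/s3.png")[60:300,350:530]
f=lambda x:cv2.resize(x,(400,300))
cv2.imwrite("pics/m3.png",np.vstack([np.hstack([f(a),f(b)]),np.hstack([f(cc),f(cc)*0])]))
E
```

```text
time: 7.32
position: [0.437, 0.235, 0.2562]
tool_rot: [0.022, 2.784, 0.215]
ft_force: [0.7, -0.0, -0.4]
grip_width: 0.198
grip_force: 50.0
7.375 [0.4351 0.2357 0.2534] [ 0.3397  0.1447 -0.9293] [-0.6667 -0.2998  0.052   2.0928  0.1119  0.9804  0.8988] 0.19267334365118197
```

View pics/m3.png

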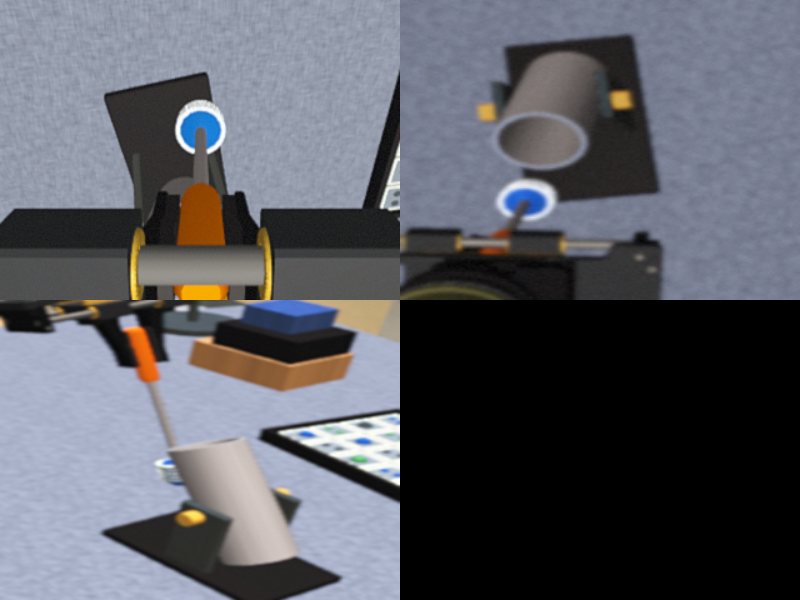

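The tilt ran joint 2 into its limit, so the tool stopped at 22° with the head in front of the beaker, touching nothing. I'll set the brush back in the pot and regrip it with the hand leaning, so that the tool can stay upright at the beaker. First I'll straighten and rise.

```bash
python3 -m inch '[[0,0,10,-1.5,9,0],[0,0,20,-3,18,0],[0,0,30,-4.5,27,0],[0,0,30,-5.95,34.5,0],[0,0,30,-5.95,34.5,0],[0,0,30,-5.95,34.5,0]]' - 60; python3 -c "
from h import *
from scipy.spatial.transform import Rotation as R
s=ctrl.get_state();print(s['joint_positions'],R.from_rotvec(s['tool_rot']).as_matrix())"
```

```text
time: 8.22
position: [0.4373, 0.2356, 0.2878]
tool_rot: [-0.06, -2.892, -0.062]
ft_force: [-0.3, 0.3, -0.8]
grip_width: 0.194
grip_force: 60.0
[-0.64114181  0.12751064  0.21988271  1.60783469 -0.17148292  1.61734901
  1.11941476] [[-0.96839472  0.04580474 -0.24518072]
 [ 0.03527501  0.99826384  0.04716961]
 [ 0.24691564  0.03703005 -0.9683292 ]]
```

```bash
python3 -m inch '[[0,0,60,-1.5,-7,0],[0,0,122,-2.7,-14.2,0],[10,-50,122,-2.7,-14.2,0],[20,-105,122,-2.7,-14.2,0],[30,-160,122,-2.7,-14.2,0],[40,-215,122,-2.7,-14.2,0],[50,-270,122,-2.7,-14.2,0],[60,-325,122,-2.7,-14.2,0],[70,-380,122,-2.7,-14.2,0],[77,-429,122,-2.7,-14.2,0],[77,-429,122,-2.7,-14.2,0],[77,-429,122,-2.7,-14.2,0]]'; python3 -c "
from h import *
from scipy.spatial.transform import Rotation as R
s=ctrl.get_state();print(s['joint_positions'],s['position'],R.from_rotvec(s['tool_rot']).as_matrix())
c=ctrl.camera_params('wrist');p,d=ctrl.get_image('wrist');cv2.imwrite('pics/w4.png',p[:,:,::-1])
p,d=ctrl.get_image('scene');cv2.imwrite('pics/s4.png',np.hstack([p[100:360,100:360,::-1],cv2.imread('pics/w4.png')[100:360,200:460]]))"
```

```text
time: 9.72
position: [0.5136, -0.1924, 0.41]
tool_rot: [0.063, 3.14, 0.003]
ft_force: [-0.2, -1.3, -1.1]
grip_width: 0.192
grip_force: 60.0
[-0.30998249  0.07631988  0.67341157  1.41673914 -0.04952926  1.66514469
  1.88784539] [ 0.51355487 -0.19237304  0.41003766] [[-9.99188161e-01  4.02834474e-02  5.12865172e-04]
 [ 4.02842506e-02  9.99186871e-01  1.66602076e-03]
 [-4.45335087e-04  1.68532860e-03 -9.99998481e-01]]
```

View pics/s4.png

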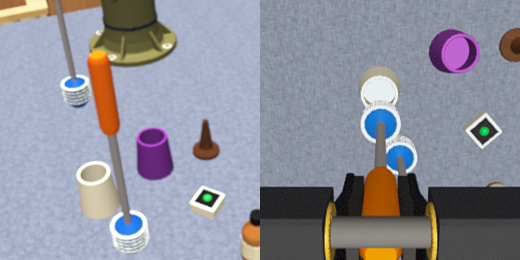

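The brush hangs upright over the empty pot, whose opening shows at (380,90) in the wrist crop. I'll lower it to where it stood.

```bash
python3 -m inch '[[0,-1,-60,0,0,0],[0,-1,-110,0,0,0],[0,-1,-130,0,0,0],[0,-1,-150,0,0,0],[0,-1,-170,0,0,0],[0,-1,-185,0,0,0],[0,-1,-195,0,0,0],[0,-1,-201,0,0,0],[0,-1,-204,0,0,0],[0,-1,-204,0,0,0]]'
```

```text
time: 11.08
position: [0.5142, -0.1944, 0.2055]
tool_rot: [-0.065, -3.139, 0.001]
ft_force: [0.7, 0.0, -2.1]
grip_width: 0.197
grip_force: 60.0
```

```bash
python3 -m inch '[[0,0,0,0,0,0],[0,0,0,0,0,0],[0,0,0,0,0,0],[0,0,30,0,0,0],[0,0,80,0,0,0],[0,0,110,0,0,0],[0,0,110,0,0,-118],[0,0,110,0,0,-118],[0,0,110,0,0,-118],[0,0,110,0,0,-118],[0,0,110,0,0,-118],[0,0,110,0,0,-118],[0,0,110,0,0,-118],[0,0,110,0,0,-118],[0,0,110,0,0,-118],[0,0,110,0,0,-118],[0,0,110,0,0,-118],[0,0,110,0,0,-118],[0,0,110,0,0,-118]]' 60; python3 -m inch '[[-10,-20,0,10,-5.8,0],[-20,-40,0,18,-10.5,0],[-30,-50,0,25,-14.5,0],[-30,-50,0,30.3,-17.5,0],[-30,-50,0,30.3,-17.5,0]]'; python3 -c "
from h import *
from scipy.spatial.transform import Rotation as R
np.set_printoptions(precision=4,suppress=True)
s=ctrl.get_state();print(s['joint_positions'],s['position'],R.from_rotvec(s['tool_rot']).as_matrix())
c=ctrl.camera_params('wrist');p,d=ctrl.get_image('wrist');cv2.imwrite('pics/w5.png',p[:,:,::-1])
p,d=ctrl.get_image('scene');cv2.imwrite('pics/s5.png',np.hstack([p[60:360,60:400,::-1],cv2.imread('pics/w5.png')[100:400,160:600]]))"
```

```text
time: 13.45
position: [0.5141, -0.1943, 0.3154]
tool_rot: [-2.722, -1.566, -0.002]
ft_force: [0.4, 0.2, -1.0]
grip_width: 0.688
grip_force: 0.0
time: 14.08
position: [0.4826, -0.2464, 0.314]
tool_rot: [-2.378, -1.356, -0.745]
ft_force: [0.6, 0.1, -0.1]
grip_width: 0.689
grip_force: 0.0
[-0.0338  0.1926  0.9421  1.6663 -0.7139  1.6249  0.4419] [ 0.4826 -0.2464  0.314 ] [[ 0.4188  0.8615  0.287 ]
 [ 0.7043 -0.5077  0.4963]
 [ 0.5733 -0.0057 -0.8194]]
```

View pics/s5.png

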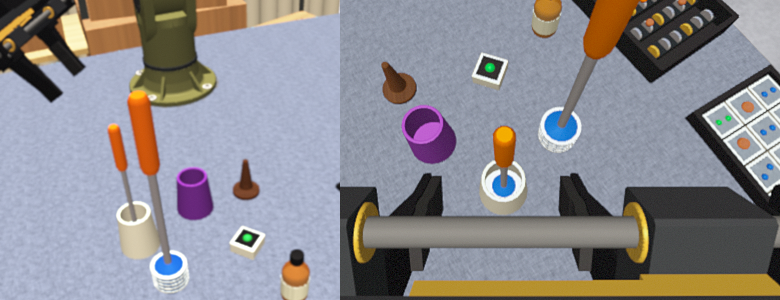

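The brush stands upright in the pot (504,185) and the hand is leaning as meant, clear of the big brush. I'll move in along the tool's axis and grip.

```bash
python3 -m inch '[[10,17,-34,0,0,0],[20,33,-68,0,0,0],[27,45,-92,0,0,0],[33,55,-112,0,0,0],[33,55,-112,0,0,0],[33,55,-112,0,0,0]]'; python3 -m inch '[[0,0,0,0,0,0],[0,0,0,0,0,0],[0,0,0,0,0,0],[0,0,0,0,0,0],[0,0,0,0,0,0],[0,0,0,0,0,0]]' 8 60;  python3 -c "
from h import *
from scipy.spatial.transform import Rotation as R
np.set_printoptions(precision=4,suppress=True)
s=ctrl.get_state();print(s['position'],R.from_rotvec(s['tool_rot']).as_matrix())"
```

```text
time: 14.92
position: [0.5175, -0.1899, 0.2044]
tool_rot: [-2.375, -1.363, -0.749]
ft_force: [0.9, -0.2, 0.5]
grip_width: 0.687
grip_force: 0.0
time: 15.68
position: [0.517, -0.1892, 0.2033]
tool_rot: [-2.374, -1.361, -0.747]
ft_force: [0.3, 0.2, 0.2]
grip_width: 0.192
grip_force: 59.7
[ 0.517  -0.1892  0.2033] [[ 0.4147  0.8635  0.2869]
 [ 0.7054 -0.5042  0.4981]
 [ 0.5748 -0.0042 -0.8183]]
```

```bash
python3 - <<'E'
from h import *
from scipy.spatial.transform import Rotation as R
np.set_printoptions(precision=4,suppress=True)
s=ctrl.get_state();Rn=R.from_rotvec(s['tool_rot']).as_matrix();p=s['position']
v=np.array([.514,-.194,.006])-p
u=np.array([.9855,.17,0]);u/=np.linalg.norm(u);a=np.radians(35);n=-u*np.sin(a)+np.array([0,0,np.cos(a)])
Rt=np.c_[-u,np.cross([0,0,-1],-u),[0,0,-1]]
Q=Rt@Rn.T
b=Q@[0,0,-1]; C=R.align_vectors([-n],[b])[0].as_matrix();Q=C@Q
rv=R.from_matrix(Q).as_rotvec(degrees=True);print("Q",rv,np.linalg.norm(rv),Q@[0,0,-1],-n,"toolz",(Q@Rn)[:,2])
M=np.array([.546,.238,.17]);vt=Q@v;print("tipvec",vt)
for t in(.06,.025,-.05,-.115):print(t,"TCP",M+t*n-vt,"shift mm",(M+t*n-vt-p)*1000)
print("per 10mm along -n",-n*10)
E
```

```text
Q [-35.7686 -24.8161 125.1718] 132.52624522161906 [ 0.5652  0.0975 -0.8192] [ 0.5652  0.0975 -0.8192] toolz [-0.0009 -0.0037 -1.    ]
tipvec [ 0.1161  0.0198 -0.1584]
0.06 TCP [0.396  0.2123 0.3775] shift mm [-121.0547  401.5741  174.2316]
0.025 TCP [0.4158 0.2158 0.3488] shift mm [-101.2717  404.9867  145.5612]
-0.05 TCP [0.4582 0.2231 0.2874] shift mm [-58.8796 412.2994  84.1248]
-0.115 TCP [0.4949 0.2294 0.2342] shift mm [-22.1397 418.637   30.88  ]
per 10mm along -n [ 5.6523  0.975  -8.1915]
```

```bash
python3 -m inch '[[0,0,30,0,0,0],[0,0,90,0,0,0],[0,0,150,0,0,0],[0,0,210,0,0,0],[-40,50,215,0,0,0],[-80,100,215,0,0,0],[-100,160,215,-35.8,-24.8,125.2],[-100,180,215,-35.8,-24.8,125.2],[-100,180,215,-35.8,-24.8,125.2],[-100,180,215,-35.8,-24.8,125.2],[-100,180,215,-35.8,-24.8,125.2],[-100,180,215,-35.8,-24.8,125.2],[-100,180,215,-35.8,-24.8,125.2],[-100,180,215,-35.8,-24.8,125.2],[-100,180,215,-35.8,-24.8,125.2],[-100,180,215,-35.8,-24.8,125.2],[-100,180,215,-35.8,-24.8,125.2],[-100,180,215,-35.8,-24.8,125.2],[-100,180,215,-35.8,-24.8,125.2],[-100,180,215,-35.8,-24.8,125.2]]'; python3 -c "
from h import *
from scipy.spatial.transform import Rotation as R
np.set_printoptions(precision=4,suppress=True)
s=ctrl.get_state();print(s['joint_positions'],s['position'],R.from_rotvec(s['tool_rot']).as_matrix())"
```

```text
time: 18.18
position: [0.4167, -0.0087, 0.4183]
tool_rot: [0.265, -3.129, 0.005]
ft_force: [0.5, -0.3, 0.1]
grip_width: 0.191
grip_force: 60.1
[-0.4258 -0.2264  0.3039  1.6534  0.0712  1.7058  1.6204] [ 0.4167 -0.0087  0.4183] [[-0.9857 -0.1685 -0.001 ]
 [-0.1685  0.9857 -0.0035]
 [ 0.0016 -0.0032 -1.    ]]
```

```bash
python3 -m inch '[[-5,55,-5,0,0,0],[-10,110,-10,0,0,0],[-15,165,-15,0,0,0],[-21,210,-20,0,0,0],[-21,221,-38,0,0,0],[-21,221,-38,0,0,0],[-21,221,-38,0,0,0]]'; cat > look.py <<'E'
import sys
from h import *
from scipy.spatial.transform import Rotation as R
np.set_printoptions(precision=4,suppress=True)
k=sys.argv[1];s=ctrl.get_state();print(s['time'],s['position'],R.from_rotvec(s['tool_rot']).as_matrix()[:,2])
cs={}
for n in("wrist","top","scene"):
    cs[n]=ctrl.camera_params(n);p,d=ctrl.get_image(n);cv2.imwrite(f"pics/{n}{k}.png",p[:,:,::-1]);np.save(f"pics/{n}{k}.npy",d)
np.save(f"pics/wT{k}.npy",cs["wrist"]["T"])
f=lambda n,v,u,h:cv2.resize(cv2.imread(f"pics/{n}{k}.png")[v:v+h,u:u+h*4//3],(400,300))
cv2.imwrite(f"pics/m{k}.png",np.vstack([np.hstack([f("wrist",100,160,240),f("top",170,110,120)]),np.hstack([f("scene",100,360,180),np.zeros((300,400,3),np.uint8)])]))
E
python3 look.py 6
```

```text
time: 19.05
position: [0.3968, 0.2099, 0.3806]
tool_rot: [0.259, -3.13, 0.007]
ft_force: [0.5, 0.1, -0.9]
grip_width: 0.19
grip_force: 60.1
19.05 [0.3968 0.2099 0.3806] [-0.0008 -0.0043 -1.    ]
```

View pics/m6.png

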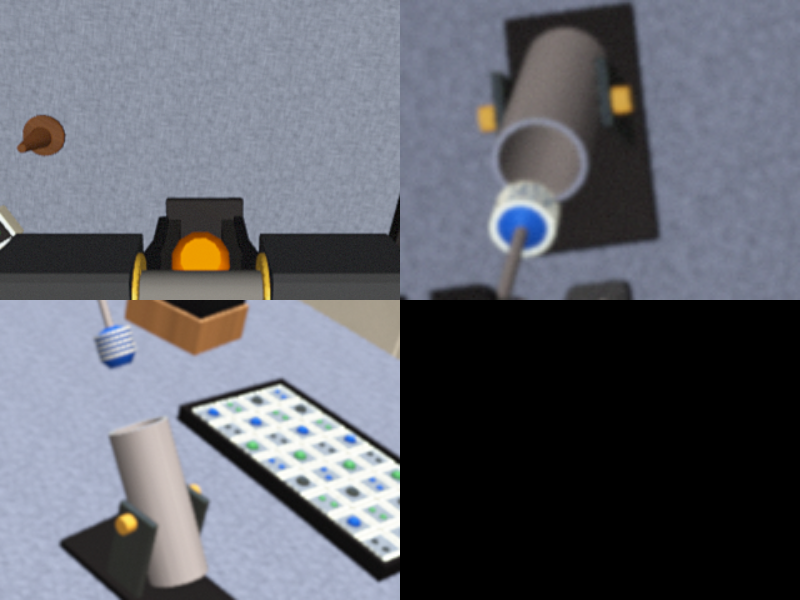

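The head hangs in front of and above the mouth: head top at top-crop (522,227), mouth centre (541,160); in the scene crop the head top is at (110,328) and the mouth centre about (139,426).

```bash
python3 - <<'E'
from h import *
np.set_printoptions(precision=4,suppress=True)
ct,cs=ctrl.camera_params("top"),ctrl.camera_params("scene")
T=lambda x,y:(110+(x-400)*.4,170+y*.4)
S=lambda x,y:(360+x*.6,100+(y-300)*.6)
n=np.array([-.5652,-.0975,.8192]);u=np.array([.9855,.17,0]);yv=np.array([-.17,.9855,0]);xv=np.cross(yv,n)
M,e=tri(ct,T(541,160),cs,S(139,426));print("mouth",M,e)
A,e=tri(ct,T(522,227),cs,S(110,328));print("headtop",A,e)
for m in(M,np.array([.546,.238,.17])):
    r=A-m;print("rel along n,x,y",r@n,r@xv,r@yv)
# tube direction in both views: silhouette of head from depth (top): points of the head
d=np.load("pics/top6.npy");m=np.zeros(d.shape,bool);m[240:275,140:178]=1
P=pts(ct,d,m);q=P[P[:,2]>.2];r=q-np.array([.546,.238,.17]);h=r@n;k=(h>.06)&(h<.1);print(k.sum(),"y range",np.percentile(r[k]@yv,[3,97]),np.percentile(r[k]@xv,[3,97]))
d=np.load("pics/scene6.npy");m=np.zeros(d.shape,bool);m[100:145,410:450]=1
P=pts(cs,d,m);q=P[(P[:,2]>.2)&(P[:,0]>.4)];r=q-np.array([.546,.238,.17]);h=r@n;k=(h>.06)&(h<.1);print(k.sum(),"y range",np.percentile(r[k]@yv,[3,97]),np.percentile(r[k]@xv,[3,97]))
m=np.zeros(d.shape,bool);m[180:235,415:470]=1
P=pts(cs,d,m);r=P-np.array([.546,.238,.17]);h=r@n;k=(h<-.01)&(h>-.06)&(abs(r@xv)<.06);print(k.sum(),"tube y",np.percentile(r[k]@yv,[2,98]),"x",np.percentile(r[k]@xv,[2,98]))
E
```

```text
mouth [0.5461 0.2382 0.1688] 0.0034406670870857437
headtop [0.4924 0.2254 0.2553] 0.0011148792651322413
rel along n,x,y 0.10245757714259267 0.004507288047187969 -0.0034810148755895286
rel along n,x,y 0.1014208537135865 0.00391124045111221 -0.0033081906088224754
453 y range [-0.0209  0.0142] [-0.0147  0.0199]
473 y range [-0.0216  0.0068] [-0.0034  0.0218]
1080 tube y [-0.0311  0.0164] x [-0.0118  0.0311]
```

```bash
python3 -m inch '[[-3,3,-2,0,0,0],[-3,3,-2,0,0,0],[8,5,-18,0,0,0],[19,7,-35,0,0,0],[31,9,-51,0,0,0],[42,11,-67,0,0,0],[53,13,-84,0,0,0],[60,14,-93,0,0,0],[60,14,-93,0,0,0],[60,14,-93,0,0,0]]'; python3 look.py 7
```

```text
time: 20.45
position: [0.4561, 0.2259, 0.2879]
tool_rot: [0.265, -3.13, 0.005]
ft_force: [0.1, 1.0, 0.0]
grip_width: 0.188
grip_force: 60.1
20.45 [0.4561 0.2259 0.2879] [-0.     -0.0035 -1.    ]
```

View pics/m7.png

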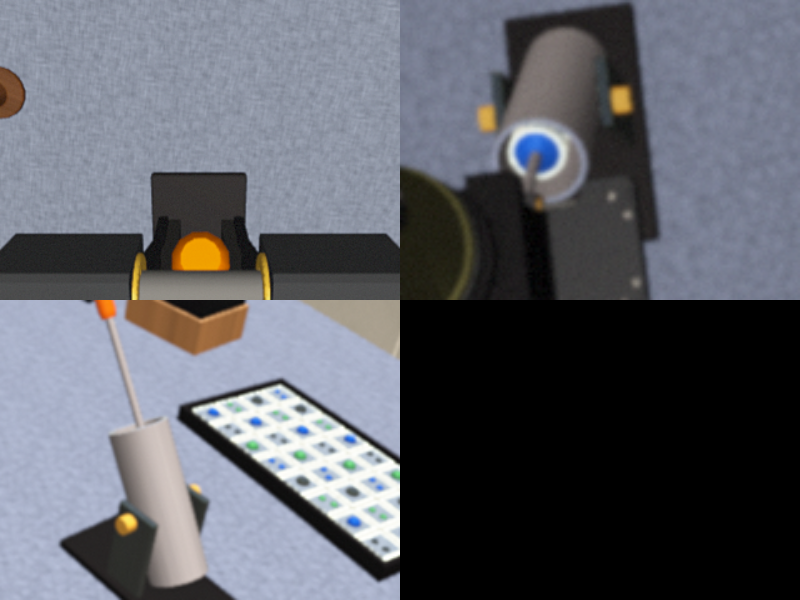

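The head is in the bore and free of side force. In the top crop it sits at (537,152), about 2 mm to the left of centre, so I'll ease it right while going deeper.

```bash
python3 -m inch '[[6,-1,-8,0,0,0],[13,0,-18,0,0,0],[21,1,-30,0,0,0],[27,3,-39,0,0,0],[31,3,-45,0,0,0],[31,3,-45,0,0,0],[31,3,-45,0,0,0]]'; python3 -c "
from h import *
n=np.array([-.5652,-.0975,.8192])
s=ctrl.get_state();print(s['ft_force'],s['ft_force']@n)"
```

```text
time: 21.48
position: [0.4872, 0.2288, 0.2427]
tool_rot: [0.265, -3.13, 0.006]
ft_force: [0.2, -0.1, -0.2]
grip_width: 0.188
grip_force: 60.1
[ 0.15705112 -0.14128612 -0.20417685] -0.24225157642798678
```

```bash
python3 -m inch '[[3,0.5,-4,0,0,0],[6,1,-8,0,0,0],[8.5,1.5,-12.3,0,0,0],[8.5,1.5,-12.3,0,0,0],[8.5,1.5,-12.3,0,0,0]]'; python3 -c "
from h import *
n=np.array([-.5652,-.0975,.8192])
s=ctrl.get_state();print(s['ft_force'],s['ft_force']@n)"
```

```text
time: 22.1
position: [0.4955, 0.2302, 0.23]
tool_rot: [0.265, -3.129, 0.006]
ft_force: [0.3, 0.3, -0.8]
grip_width: 0.191
grip_force: 60.1
[ 0.26175708  0.31684241 -0.81285176] -0.844725393458025
```

```bash
cat > f.sh <<'E'
python3 -c "
from h import *
n=np.array([-.5652,-.0975,.8192])
s=ctrl.get_state();print(s['time'],s['position'],s['ft_force'],'ALONG',s['ft_force']@n)"
E
python3 -m inch '[[1.1,0.2,-1.6,0,0,0],[2.3,0.4,-3.3,0,0,0],[2.3,0.4,-3.3,0,0,0]]' >/dev/null; sh f.sh
python3 -m inch '[[1.1,0.2,-1.6,0,0,0],[2.3,0.4,-3.3,0,0,0],[2.3,0.4,-3.3,0,0,0]]' >/dev/null; sh f.sh
python3 -m inch '[[0.8,0.1,-1.2,0,0,0],[1.7,0.3,-2.5,0,0,0],[1.7,0.3,-2.5,0,0,0]]' >/dev/null; sh f.sh
```

```text
22.475 [0.49787491 0.23055118 0.22654574] [0.84029649 0.0666036  0.2787765 ] ALONG -0.2530557172338979
22.85 [0.50015498 0.2309362  0.22317931] [ 0.97584532 -0.21615503 -0.90873428] ALONG -1.274907780051463
23.225 [0.50181381 0.23132232 0.22107855] [-0.92904942 -0.37322912  0.46585543] ALONG 0.943117337779861
```

```bash

python3 -m inch '[[0.6,0.1,-0.8,0,0,0],[1.1,0.2,-1.6,0,0,0],[1.1,0.2,-1.6,0,0,0]]' >/dev/null; sh f.sh
python3 -m inch '[[0,0,0,0,0,0],[0,0,0,0,0,0]]' >/dev/null; sh f.sh
```

```text
23.6 [0.50292189 0.2315588  0.21941225] [-2.43022065 -0.96049321  2.49173425] ALONG 3.5084375020391207
23.85 [0.50294691 0.23154268 0.21940831] [-1.90997965 -0.71066215  2.0546877 ] ALONG 2.8320102229916664
```

Contact: the strainer has begun to give. I'll go 3 mm further.

```bash

python3 -m inch '[[0.9,0.1,-1.2,0,0,0],[1.7,0.3,-2.5,0,0,0],[1.7,0.3,-2.5,0,0,0],[1.7,0.3,-2.5,0,0,0]]' >/dev/null; sh f.sh
python3 -m inch '[[0,0,0,0,0,0],[0,0,0,0,0,0]]' >/dev/null; sh f.sh
```

```text
24.35 [0.50464401 0.23181567 0.21692309] [-3.04146682 -0.84671834  3.70589896] ALONG 4.83746451549815
24.6 [0.5046455  0.23184974 0.21687995] [-3.54589127 -0.93632404  3.53653995] ALONG 4.992562867805629
```

About 5 N, so roughly 5 mm of give. I'll draw back 100 mm and make the second stroke to the same depth, slowing at the end.

```bash

python3 -m inch '[[-6,-1,8.2,0,0,0],[-17,-3,24.6,0,0,0],[-31,-5.4,45,0,0,0],[-45,-7.8,65.5,0,0,0],[-56.5,-9.8,81.9,0,0,0],[-56.5,-9.8,81.9,0,0,0],[-56.5,-9.8,81.9,0,0,0],[-56.5,-9.8,81.9,0,0,0]]'; sh f.sh
python3 -m inch '[[11,2,-16,0,0,0],[25,4.4,-36,0,0,0],[39,6.8,-57,0,0,0],[48,8.3,-69.6,0,0,0],[52,9,-75.4,0,0,0],[54.2,9.4,-78.6,0,0,0],[55.4,9.6,-80.3,0,0,0],[56.5,9.8,-81.9,0,0,0],[56.5,9.8,-81.9,0,0,0],[56.5,9.8,-81.9,0,0,0],[56.5,9.8,-81.9,0,0,0]]'; sh f.sh
```

```text
time: 25.6
position: [0.4482, 0.2217, 0.2977]
tool_rot: [0.264, -3.128, 0.007]
ft_force: [0.8, -0.3, -0.9]
grip_width: 0.189
grip_force: 60.1
25.6 [0.44815138 0.22174718 0.29765156] [ 0.75739113 -0.25135136 -0.94179369] ALONG -1.1750881010156458
time: 26.98
position: [0.5046, 0.2318, 0.217]
tool_rot: [0.265, -3.129, 0.006]
ft_force: [-4.3, -2.2, 4.2]
grip_width: 0.186
grip_force: 60.6
26.975 [0.50455964 0.2318014  0.21704374] [-4.28795447 -2.20117134  4.15289727] ALONG 6.04021951408653
```

```bash

python3 -m inch '[[-6,-1,8.2,0,0,0],[-17,-3,24.6,0,0,0],[-31,-5.4,45,0,0,0],[-45,-7.8,65.5,0,0,0],[-56.5,-9.8,81.9,0,0,0],[-56.5,-9.8,81.9,0,0,0],[-56.5,-9.8,81.9,0,0,0],[-56.5,-9.8,81.9,0,0,0]]'; sh f.sh
python3 -m inch '[[11,2,-16,0,0,0],[25,4.4,-36,0,0,0],[39,6.8,-57,0,0,0],[48,8.3,-69.6,0,0,0],[52,9,-75.4,0,0,0],[54.2,9.4,-78.6,0,0,0],[55.4,9.6,-80.3,0,0,0],[56.5,9.8,-81.9,0,0,0],[56.5,9.8,-81.9,0,0,0],[56.5,9.8,-81.9,0,0,0],[56.5,9.8,-81.9,0,0,0]]'; sh f.sh
```

```text
time: 27.98
position: [0.4482, 0.2218, 0.2976]
tool_rot: [0.264, -3.128, 0.007]
ft_force: [0.1, -0.5, -1.3]
grip_width: 0.19
grip_force: 60.1
27.975 [0.44815809 0.22175847 0.297648  ] [ 0.11677696 -0.54690187 -1.3120946 ] ALONG -1.0875473006086127
time: 29.35
position: [0.5045, 0.2318, 0.2171]
tool_rot: [0.265, -3.129, 0.006]
ft_force: [-3.2, -1.0, 3.3]
grip_width: 0.19
grip_force: 60.6
29.35 [0.50452976 0.2318059  0.21705753] [-3.15543873 -1.02297178  3.34144037] ALONG 4.620501668641122
```

```bash

python3 -m inch '[[-6,-1,8.2,0,0,0],[-17,-3,24.6,0,0,0],[-31,-5.4,45,0,0,0],[-45,-7.8,65.5,0,0,0],[-56.5,-9.8,81.9,0,0,0],[-56.5,-9.8,81.9,0,0,0],[-56.5,-9.8,81.9,0,0,0],[-68,-11.7,98.3,0,0,0],[-82,-14,119,0,0,0],[-96,-16.6,139,0,0,0],[-110,-19,160,0,0,0],[-113,-19.5,175,0,0,0],[-113,-19.5,200,0,0,0],[-113,-19.5,200,0,0,0]]'; python3 look.py 8
```

```text
time: 31.1
position: [0.3924, 0.2126, 0.4185]
tool_rot: [-0.264, 3.129, -0.004]
ft_force: [0.5, 0.3, -1.2]
grip_width: 0.189
grip_force: 60.1
31.1 [0.3924 0.2126 0.4185] [ 0.0021 -0.0023 -1.    ]
```

View pics/m8.png

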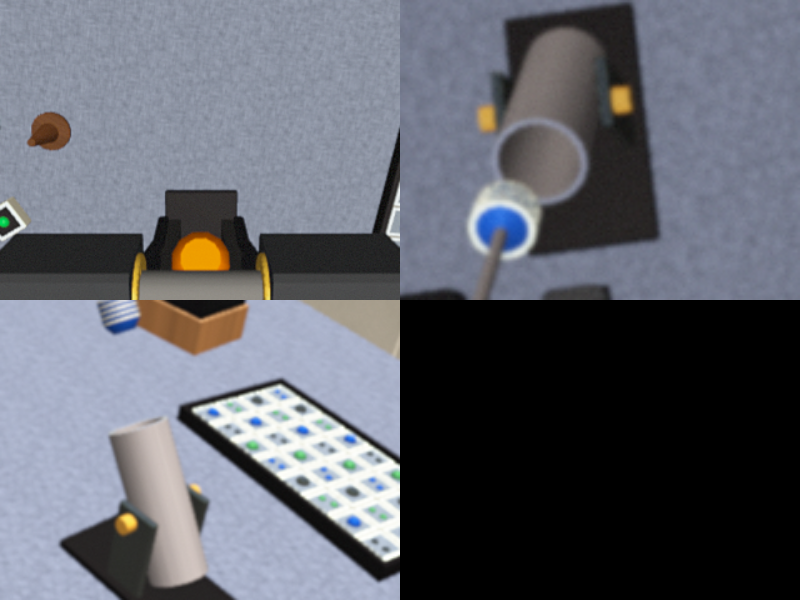

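The brush is out and clear above the rim, and the beaker is empty. Now back towards the pot, undoing the turn on the way.

```bash
python3 -m inch '[[6,-55,0,0,0,0],[12,-110,0,0,0,0],[18,-165,0,0,0,0],[24,-221,0,35.8,24.8,-125.2],[24,-221,0,35.8,24.8,-125.2],[24,-221,0,35.8,24.8,-125.2],[24,-221,0,35.8,24.8,-125.2],[24,-221,0,35.8,24.8,-125.2],[24,-221,0,35.8,24.8,-125.2],[24,-221,0,35.8,24.8,-125.2],[24,-221,0,35.8,24.8,-125.2],[24,-221,0,35.8,24.8,-125.2],[24,-221,0,35.8,24.8,-125.2],[24,-221,0,35.8,24.8,-125.2],[24,-221,0,35.8,24.8,-125.2],[24,-221,0,35.8,24.8,-125.2],[24,-221,0,35.8,24.8,-125.2],[24,-221,0,35.8,24.8,-125.2]]'
python3 -m inch '[[20,-45,0,0,0,0],[45,-90,0,0,0,0],[70,-135,-20,0,0,0],[100,-180,-60,0,0,0],[100,-180,-65,0,0,0],[100,-180,-65,0,0,0],[100,-180,-65,0,0,0]]'
python3 - <<'E'
from h import *
from scipy.spatial.transform import Rotation as R
np.set_printoptions(precision=4,suppress=True)
s=ctrl.get_state();print(s['time'],s['position'],R.from_rotvec(s['tool_rot']).as_matrix())
C={}
for n in("top","scene","wrist"):
    c=ctrl.camera_params(n);p,d=ctrl.get_image(n);cv2.imwrite(f"pics/{n}9.png",p[:,:,::-1]);np.save(f"pics/{n}9.npy",d)
    H=hsv(p);m=((H[...,0]<15)&(H[...,1]>170)&(H[...,2]>120)).astype(np.uint8)
    k,l,st,ce=cv2.connectedComponentsWithStats(m)
    for i in range(1,k):
        if st[i,4]>60:
            P=pts(c,d,l==i)
            if abs(P.mean(0)-[.514,-.19,.35])[:2].max()<.05:print(n,"handle",line(P))
    mb=((H[...,0]>100)&(H[...,0]<125)&(H[...,1]>170)).astype(np.uint8);k,l,st,ce=cv2.connectedComponentsWithStats(mb)
    for i in range(1,k):
        if st[i,4]>30:
            P=pts(c,d,l==i)
            if len(P) and abs(P.mean(0)-[.514,-.19,.16])[:2].max()<.05:print(n,"blue",st[i],np.median(P,0))
f=lambda n,v,u,h:cv2.resize(cv2.imread(f"pics/{n}9.png")[v:v+h,u:u+h*4//3],(400,300))
cv2.imwrite("pics/m9.png",np.hstack([f("scene",150,110,200),f("top",190,350,120)]))
E
```

```text
time: 33.5
position: [0.4209, -0.0137, 0.4154]
tool_rot: [-2.373, -1.356, -0.74]
ft_force: [0.0, 0.5, -0.8]
grip_width: 0.188
grip_force: 60.0
time: 34.38
position: [0.5216, -0.1905, 0.3535]
tool_rot: [-2.368, -1.366, -0.743]
ft_force: [1.4, 0.8, -0.4]
grip_width: 0.19
grip_force: 60.0
34.375 [ 0.5216 -0.1905  0.3535] [[ 0.4118  0.8667  0.2817]
 [ 0.7072 -0.4989  0.501 ]
 [ 0.5747 -0.0071 -0.8183]]
top handle (array([ 0.5166, -0.1921,  0.388 ]), array([-0.3815,  0.1864,  0.9054]))
top blue [427 250  16  16 149] [ 0.5144 -0.1921  0.1935]
scene handle (array([ 0.5241, -0.194 ,  0.3797]), array([-0.2525, -0.293 ,  0.9222]))
scene handle (array([ 0.5256, -0.1956,  0.3266]), array([0.008 , 0.1939, 0.981 ]))
scene blue [170 211  18  10 113] [ 0.5238 -0.1964  0.1946]
wrist blue [311 348  21   5  76] [ 0.5114 -0.2061  0.1943]
```

View pics/m9.png

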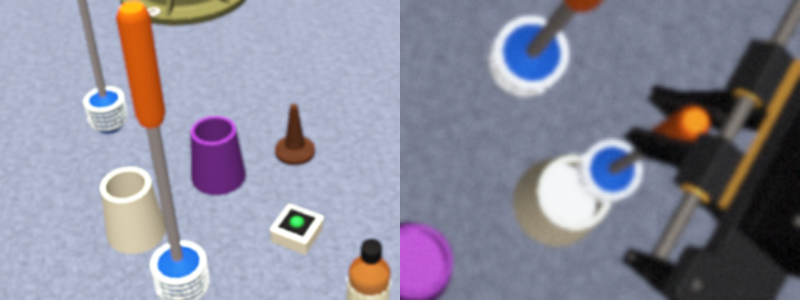

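The brush hangs upright above the open pot: head top at scene (104,100) and top (612,168); pot rim centre at scene (127,187) and top (575,192).

```bash
python3 - <<'E'
from h import *
np.set_printoptions(precision=4,suppress=True)
ct,cs=ctrl.camera_params("top"),ctrl.camera_params("scene")
T=lambda x,y:(350+(x-400)*.4,190+y*.4)
S=lambda x,y:(110+x*.6667,150+y*.6667)
h,e=tri(ct,T(612,168),cs,S(104,100));print("head",h,e)
r,e=tri(ct,T(575,192),cs,S(127,187));print("rim",r,e)
print("onz top",onz(ct,[T(612,168)],h[2]),onz(ct,[T(575,192)],.075),"scene",onz(cs,[S(104,100)],h[2]),onz(cs,[S(127,187)],.075))
d=np.load("pics/scene9.npy");I=cv2.imread("pics/scene9.png")[:,:,::-1].copy();H=hsv(I)
v,u=np.mgrid[:480,:640]
m=((H[...,0]<15)&(H[...,1]>170)&(H[...,2]>120));P=pts(cs,d,m)
q=P[(abs(P[:,0]-.52)<.03)&(abs(P[:,1]+.193)<.03)]
for a,b in((.31,.33),(.33,.35),(.36,.39)):
    k=q[(q[:,2]>a)&(q[:,2]<b)];print(a,len(k),k.mean(0) if len(k) else "")
E
```

```text
head [ 0.5176 -0.1954  0.1894] 0.0008068938964255908
rim [ 0.5147 -0.1934  0.0691] 0.003136296033718781
onz top [[ 0.5176 -0.1958  0.1894]] [[ 0.5138 -0.1938  0.075 ]] scene [[ 0.5178 -0.195   0.1894]] [[ 0.5217 -0.1922  0.075 ]]
0.31 91 [ 0.5256 -0.1957  0.3244]
0.33 35 [ 0.5254 -0.1951  0.3321]
0.36 249 [ 0.5243 -0.1941  0.3795]
```

```bash
python3 -m inch '[[-4,1,-30,0,0,0],[-4,1,-60,0,0,0],[-4,1,-75,0,0,0],[-4,1,-85,0,0,0],[-4,1,-95,0,0,0],[-4,1,-100,0,0,0],[-4,1,-100,0,0,0]]'; sh f.sh
```

```text
time: 35.4
position: [0.5174, -0.1911, 0.2519]
tool_rot: [-2.369, -1.361, -0.742]
ft_force: [-0.0, -0.6, -0.3]
grip_width: 0.189
grip_force: 60.0
35.4 [ 0.51743525 -0.19107751  0.25193372] [-0.04519685 -0.62440561 -0.27831642] ALONG -0.14157200511085447
```

In the pot without side force; on down to the floor.

```bash
python3 -m inch '[[0,1,-15,0,0,0],[0,1,-28,0,0,0],[0,1,-38,0,0,0],[0,1,-44,0,0,0],[0,1,-47,0,0,0],[0,1,-48,0,0,0],[0,1,-48,0,0,0]]'; sh f.sh
```

```text
time: 36.28
position: [0.5175, -0.1902, 0.2043]
tool_rot: [-2.37, -1.362, -0.742]
ft_force: [0.0, -0.4, -0.7]
grip_width: 0.193
grip_force: 60.0
36.275 [ 0.51754463 -0.19017495  0.20425806] [ 0.03220705 -0.39221978 -0.67179698] ALONG -0.5302980845532054
```

```bash
python3 -m inch '[[0,0,-1,0,0,0],[0,0,-1.5,0,0,0],[0,0,-1.5,0,0,0],[0,0,-1.5,0,0,0]]'; python3 -m inch '[[0,0,0,0,0,0],[0,0,0,0,0,0],[0,0,0,0,0,0],[0,0,0,0,0,0],[0,0,0,0,0,0],[-10,-18,35,0,0,0],[-20,-35,70,0,0,0],[-35,-60,110,0,0,0],[-35,-60,110,0,0,0],[-35,-60,110,0,0,0]]' 60; python3 - <<'E'
from h import *
for n in("scene","top"):
    p,d=ctrl.get_image(n);cv2.imwrite(f"pics/{n}10.png",p[:,:,::-1])
f=lambda n,v,u,h:cv2.resize(cv2.imread(f"pics/{n}10.png")[v:v+h,u:u+h*4//3],(400,300))
cv2.imwrite("pics/m10.png",np.hstack([f("scene",150,110,240),f("top",190,330,140)]))
E
```

```text
time: 36.78
position: [0.5178, -0.1901, 0.2033]
tool_rot: [-2.369, -1.362, -0.744]
ft_force: [-0.7, -0.3, 4.6]
grip_width: 0.192
grip_force: 59.8
time: 38.02
position: [0.4824, -0.2496, 0.3119]
tool_rot: [-2.369, -1.361, -0.742]
ft_force: [0.2, 0.5, -0.6]
grip_width: 0.689
grip_force: 0.0
```

View pics/m10.png

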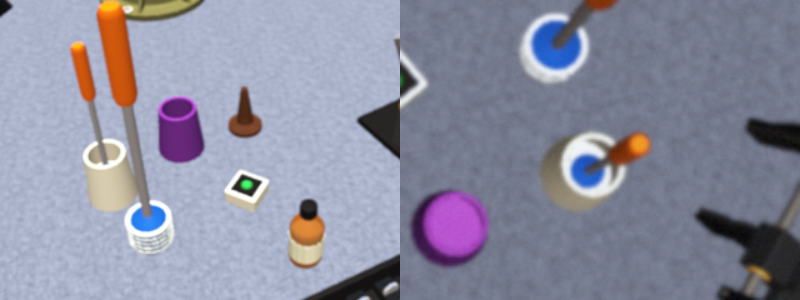

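The brush stands upright in the pot (scene crop 105,170), the hand is clear of it, and the bystanders are in place.

```bash
python3 -c "
from bench import ctrl
print(ctrl.close_job())"
```

```text
the job is handed in; nothing more can be done
None
```

I scrubbed the beaker with three full strokes (about 5–6 N on the strainer each time), stood the brush back on the floor of its pot, let go, and handed the job in at about 38 s; no verdict came back.

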